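# Clip a culture tube into the shaker lane

## Task

Take the wider of the two capped tubes out of its rest and load it into the shaker, cap towards the open end of the lane: press it down into both spring clips with its round nose still just short of the end cup until it snaps in fully, then slide it along the clips until its nose has pushed the sprung pad at the back of the end cup fully in, and let go. The stop that carries the pad is set anew for every batch, so feel for it. Be gentle, it is glass: the deck gives on soft springs, so press by feel and never force the tube. Leave everything else on the bench where it is.

Things in the scene. Friction and masses are not known exactly. Their poses are not given: they have to be found in the camera images.
- tube: The wider tube: closed amber glass, 160 mm long, 25 mm in diameter, a round nose at one end, at the other a black cap 28 mm in diameter, 18 mm long. 60 to 100 g. Origin at mid-length on its axis; x axis along the tube towards the nose (nose tip x = +80 mm, cap from -80 to -62 mm). It lies level in a white rest.
- rest_a: White rest of the wider tube, fixed: base plate 110 x 70 x 4 mm with two V posts of 6 mm steel rod, 45 mm either side of its middle, that hold the tube's axis 45 mm above the bench; free between the posts. Origin at the centre of its underside, x axis along the tube towards the nose.
- tube_front (a point): Point on the tube's axis 60 mm from its middle towards the nose.
- tube_back (a point): Point on the tube's axis 60 mm from its middle towards the cap end.
- lane (a point): The tube's place in the shaker: the tube's axis lies along this point's x axis when fully seated. x axis along the lane towards the end cup, z up. It rides on the deck, 143 mm above the bench when the deck is up and 30 mm above the deck plate. The clips stand 40 mm either side of it, so about 70 mm of lane between them is free for a hand. With the tube's middle at x = -21 mm its nose is 4 mm short of the cup's mouth.
- clip_tail (a point): Steel spring clip across the lane at lane x = -40 mm, 10 mm wide; the point is on the lane axis. Two sprung fingers, lips 8 mm above the axis with a 19 mm gap, flared tips 21 mm above the axis and at most 21 mm to either side; V saddle below. A tube pressed from above meets it with its axis 18 mm above the point and is past the lips at about 8 mm.
- clip_nose (a point): The same clip at lane x = +40 mm. Pressing a tube through both clips together takes about 7 to 15 N; then the resistance drops and the clips draw the tube down on its saddles. Seated, it slides along the clips against 5 to 20 N of friction, least when it is not pressed down or sideways.
- cup (a point): Centre of the mouth of the end cup, on the lane axis at lane x = +63 mm: a grey bridge over the lane, 38 mm wide, 10 mm deep, 2 to 2.5 mm of room round the glass, so the tube cannot be lowered into it, only slid in along the lane. Within or behind it is the sprung end pad. The other end of the lane is open.
- end_pad (a joint): How far the round black rubber pad (20 mm wide) at the back of the cup is pushed in, m: 0 free, 0.003 fully in. It takes 1 to 2 N. Its dark steel stop block is clamped at an unknown setting: the free pad's face is somewhere from lane x = +68 to +88 mm. Pushed fully in, it is rigid; over 25 N on it endangers the glass. Clip friction holds the tube against it.
- deck: Aluminium deck plate 200 x 92 mm with the clips and cup; origin 38 mm below the lane point, axes as the lane's. It moves straight down only, on damped springs: it starts to sink at about 2 to 4 N, then takes 0.5 N per mm, and meets a hard stop 20 mm down. Let go, it rises again with a clipped tube.
- shaker: The shaker that carries the deck: white housing 205 x 150 mm, 70 mm high, fixed on the bench; origin at the centre of its underside, x axis along the lane towards the cup.
- slim_tube: Bystander: the slimmer tube, 110 mm long, 16 mm in diameter, black cap 19 mm in diameter, in its own white rest (the two rests can be either way round).
- calculator: Bystander: grey desk calculator 75 x 140 x 14 mm.
- beaker: Bystander: glass beaker 68 mm wide, 80 mm high.
- bottle: Bystander: amber bottle 90 mm wide, 190 mm high.
- jar: Bystander: jar 70 mm wide, 80 mm high.
- scoop: Bystander: steel spatula 180 mm long, lying on the bench.
- marker: Bystander: marker pen 130 mm long, lying on the bench.
Not all that is in view belongs to the job. Leave any pink look-alike of the tube alone.

How it is judged (in metres and radians):
On the way:
1. the tube is snapped fully into both clips, resting on their saddles, while its nose is still outside the cup or just entering it (its middle at least 12 mm short of the lane point) (z of tube_front in the frame of lane between -0.003 and 0.002 m and z of tube_back in the frame of lane between -0.003 and 0.002 m and y of tube_front in the frame of lane between -0.0025 and 0.0025 m and y of tube_back in the frame of lane between -0.0025 and 0.0025 m and x of tube in the frame of lane below -0.012 m), for 0.2 s.
At the end, for the whole second after the job is handed in: The tube lies still in both clips, its axis within 2 mm of the lane's height (3 mm below) and 2.5 mm sideways at both ends, its nose in the cup holding the end pad pushed in by at least 1.5 of its 3 mm, released (z of tube_front in the frame of lane between -0.003 and 0.002 m and z of tube_back in the frame of lane between -0.003 and 0.002 m and y of tube_front in the frame of lane between -0.0025 and 0.0025 m and y of tube_back in the frame of lane between -0.0025 and 0.0025 m and value of joint end_pad above 0.0015 m and linear speed of tube below 0.01 m/s); the robot touches nothing.
It fails at once if the tube's nose is pushed against the end pad with more than 25 N (contact force between tube and end_pad_c0 above 25 N).
It fails at once if tube and shaker press on each other with more than 60 N, all contacts added up (the clips' own squeeze of about 15 N included) (contact force between tube and shaker above 60 N).
It fails at once if something else on the bench is moved by more than 30 mm (distance of any of slim_tube, calculator, beaker, bottle, jar, scoop, marker from where it was at the start of the episode above 0.03 m).
It also fails if it takes over 67 s, if anything falls off the work surface, if the arm or the gripper's body presses on something with over 40 N, if the wrist force passes 120 N, or if a joint passes its speed limit or range.

## Robot

A 7-joint arm with a two-finger parallel gripper is mounted at the origin on the work surface. World frame = base frame: x ahead of the robot, y to its left, z up, the work surface at z = 0. Lengths are in m, angles in degrees, forces in N, time in s.
With the tool pointing down it reaches from about 0.425 to 0.875 m from the base axis. Payload 4.7 kg.
Tool frame: the origin (TCP) lies midway between the tips of the shut fingers; the grasp point (between the pads) lies 19 mm behind it; z points along the fingers, x is the direction in which the jaws open and shut, and the axes are right-handed (so a half turn about z gives the same grasp; the last joint's range is limited). The gripper opens to 87 mm and grips with 3 to 60 N. Pads are 19 mm wide; open, the fingers measure 117 mm over their backs; the gripper's body (75 mm by 190 mm) begins 51 mm behind the grasp point.
Start: joints at [65.094, 18.392, -4.016, 83.108, 1.295, 78.541, -3.26], TCP at [0.282, -0.586, 0.223] pointing down, gripper open.
Joint ranges: [-163.93, 163.93], [-17.29, 119.83], [-79.2, 71.16], [3.27, 140.29], [-89.18, 269.18], [5.43, 117.66], [-154.24, 154.24]. Speed limits (degrees/s): [147.25, 147.25, 180, 180, 180, 180, 180].

## Interface

Orientations are given as [roll, pitch, yaw] about the fixed x, y, z axes, in that order (R = Rz(yaw) Ry(pitch) Rx(roll)).
In Python, from cell import telemetry, optics, env gives the robot as it stands.
- The arm moves only by the tool arm_command, never from a script. Its arguments are lists of equal length, an entry for each row: "translation": the shift along the tool's x, y, z in cm, a list of three; "twist": the turn about the tool's z in degrees. In form: {"translation": [[x, y, z], ...], "twist": [twist, ...]}. A call has 1 to 10 rows; each row shifts and turns the pose as measured when the row begins, along the tool's axes as they then stand; what a row does not reach is not made up. A row lasts 1/8 s, in which the tool goes at most 62.5 mm and 10.7 degrees, less where a joint would pass 70% of its speed; a pose out of reach is approached as far as the arm can. A call is refused whole if a number of a shift passes 6.25 or a number of a turn 10.7, either way. A call with a gripper value outside its range is refused whole. "grip" is the opening in per cent of the stroke, from 0 (shut) to 100 (fully open), set as the call begins (left out, the last holds). The fingers move at their own pace and stop on an object; "force" is the grip in N (left out, the last holds). Time passes only in rows, so rows that do not move let the fingers close. It gives the time, the measured TCP pose, the force and the opening at its end, in the units of the state.
- telemetry.get_obs(): the state, without advancing time (a new reading comes with each control period).
- optics.read_camera(name): name is "side" or "top"; returns a dict with "img" (400x640x3 uint8, blue, green, red), "fx", "fy", "cx", "cy" (pixels), "extrinsics" (4x4, takes a point from camera to world coordinates). Camera axes: x right, y up, looking along -z (the intrinsics and any distortion apply to the point x, -y, -z); pixel columns grow to the right and rows downward; lengths in m; the calibration is good to about 2 mm. A picture is of the moment at which its call begins. There is no depth.
- env.sign_off(): hands the job in, once; it reports no verdict.
The state is a dict: "time_s": time; "qpos": joint angles; "joint_velocities": joint speeds; "effort": joint torques, N m; "tool_pos": TCP position; "tool_rot": TCP orientation; "force": force on the tool from outside, world axes, zero at the start; "wrist_torque": the same for the moment, N m; "grip_width": finger opening in m.
Only numpy, scipy, OpenCV 4.12 (cv2) and the standard library are available. Lean on these libraries where they do the work, as an engineer would, in place of code of your own. Each camera call takes 0.05 s, during which the arm holds its last target. There are 200 camera calls.

## Working session

There is one attempt and no reset: what is moved stays moved. The work goes in short steps, Python scripts to look and compute and a tool call to move; the robot and the scene stay as the last step left them, time stands still between calls to the robot, and variables do not carry over. Pictures are saved under pics/ and viewed, about 8 in all and at most 12, crops included, and the job is handed in when it is done.

Besides the shell and the picture viewer there is one more tool, called in YAML: its name, and indented under it one key for each argument. arm_command: Moves the arm, as the interface text tells. Its arguments: {"type":"object","properties":{"translation":{"type":"array","items":{"type":"array","items":{"type":"number"}}},"twist":{"type":"array","items":{"type":"number"}},"grip":{"type":"number"},"force":{"type":"number"}},"required":["translation","twist"]}

```bash
mkdir -p pics; python3 - <<'E'
from cell import telemetry, optics, env
import cv2,numpy as np
o=telemetry.get_obs();print(o)
for n in("top","side"):
    c=optics.read_camera(n);cv2.imwrite(f"pics/{n}0.png",c["img"]);print(n,{k:v for k,v in c.items() if k!="img"})
E
```

```text
{'time_s': 0.0, 'qpos': array([65.09445211, 18.43812971, -4.01450285, 83.17472441,  1.29365061,
       78.54025438, -3.25961286]), 'joint_velocities': array([ 0.03052016,  0.05418502, -0.00983161,  0.05660199,  0.02203467,
       -0.01822679, -0.12309237]), 'effort': array([ 1.23950493e-03, -4.91287851e+01, -4.03015343e-01, -3.12522840e+01,
       -6.39176066e-02,  4.36769729e-02,  1.66521213e-04]), 'tool_pos': array([ 0.28172882, -0.58516224,  0.22147346]), 'tool_rot': array([ 1.79995258e+02,  1.07945975e-01, -6.42855693e+01]), 'force': array([-0.03447281,  0.19481367,  0.40170302]), 'wrist_torque': array([-0.0093035 ,  0.00665381, -0.03455683]), 'grip_width': 0.08703766364820484}
top {'fx': 452.3595822769627, 'fy': 452.3595822769627, 'cx': 316.8402071072069, 'cy': 203.00997715967344, 'extrinsics': array([[-0.01038999,  0.99385058, -0.11024098,  0.4367676 ],
       [-0.99994173, -0.01000346,  0.00405873,  0.03764628],
       [ 0.00293099,  0.11027672,  0.9938966 ,  1.04819152],
       [ 0.        ,  0.        ,  0.        ,  1.        ]])}
side {'fx': 382.74027996509756, 'fy': 382.74027996509756, 'cx': 322.9762608345734, 'cy': 200.60360123601492, 'extrinsics': array([[ 0.99946336,  0.01451783, -0.0293638 ,  0.51027366],
       [-0.03149569,  0.6722396 , -0.7396634 , -0.54386343],
       [ 0.00900121,  0.7401913 ,  0.67233609,  0.63807616],
       [ 0.        ,  0.        ,  0.        ,  1.        ]])}
```

View pics/top0.png

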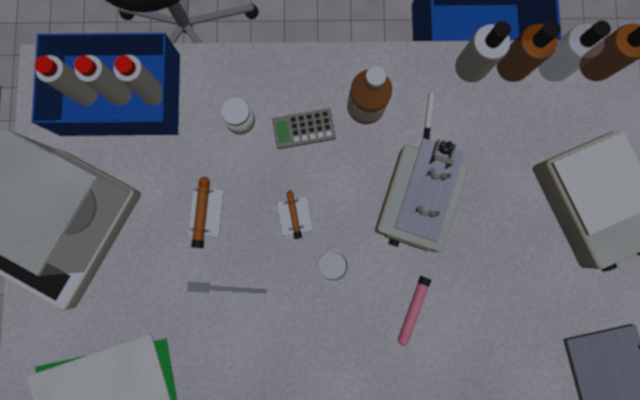

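View pics/side0.png

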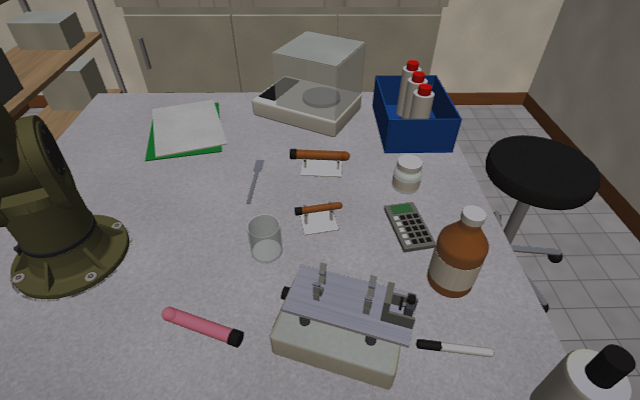

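The top view shows the wide tube at about (200,212), with its nose up at (204,180) and its cap at (197,243). The shaker is at about (428,190), with clips near (438,173) and (428,210) and the cup near (443,152). The pink decoy is at (414,310). I'll take one zoomed composite next.

```bash
python3 - <<'E'
import cv2,numpy as np
t=cv2.imread("pics/top0.png");s=cv2.imread("pics/side0.png")
def crop(i,x,y,w,h,k):
    r=cv2.resize(i[y:y+h,x:x+w],None,fx=k,fy=k,interpolation=cv2.INTER_CUBIC)
    r=cv2.convertScaleAbs(r,alpha=1.4)
    for j in range(0,w,10): cv2.line(r,(j*k,0),(j*k,8 if (x+j)%50 else 16),(0,255,0),1); 
    for j in range(0,h,10): cv2.line(r,(0,j*k),(8 if (y+j)%50 else 16,j*k),(0,255,0),1)
    return r
out=np.zeros((600,800,3),np.uint8)
a=crop(t,180,170,50,80,4);out[:320,:200]=a
b=crop(s,280,140,80,40,3);out[340:460,:240]=b
out[:600,250:550]=crop(t,400,130,75,150,4)[:600]
out[:360,550:800]=0
c=crop(s,280,255,140,80,0 or 2);out[300:460,520:800]=c
cv2.imwrite("pics/z1.png",out)
E
```

```text
(no output)
```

View pics/z1.png

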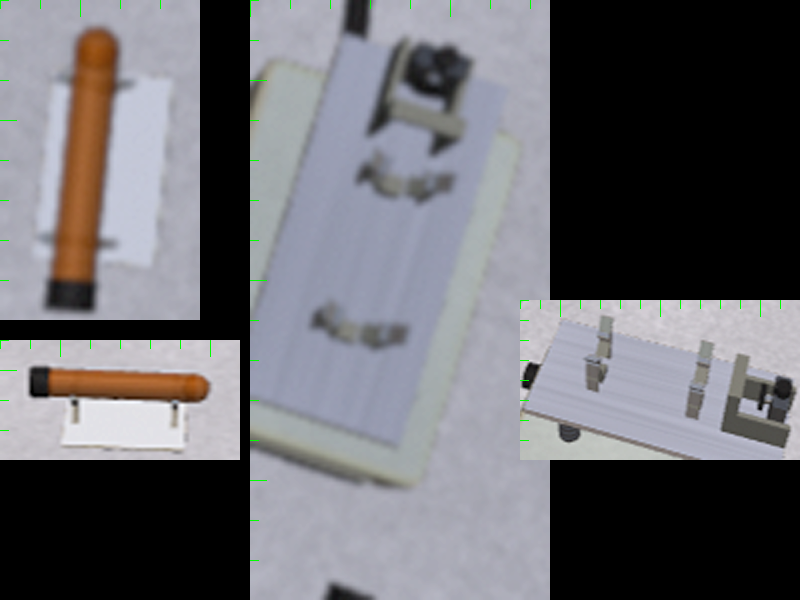

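```bash
cat > h.py <<'E'
import numpy as np,cv2
from scipy.optimize import least_squares
from cell import optics,telemetry,env
def proj(c,P):
    E=c["extrinsics"];p=(np.atleast_2d(P)-E[:3,3])@E[:3,:3]
    return np.c_[c["cx"]+c["fx"]*p[:,0]/-p[:,2],c["cy"]+c["fy"]*p[:,1]/p[:,2]]
def T(q,L):
    x,y,a=q;L=np.atleast_2d(np.array(L,float));c,s=np.cos(a),np.sin(a)
    return np.c_[x+c*L[:,0]-s*L[:,1],y+s*L[:,0]+c*L[:,1],L[:,2]]
def fit(obs,q0,):
    f=lambda q:np.concatenate([(proj(c,T(q,L))-uv).ravel() for c,L,uv in obs])
    r=least_squares(f,q0,loss="soft_l1");return r.x,f(r.x).reshape(-1,2)
E
cat > m1.py <<'E'
from h import *
t=optics.read_camera("top");s=optics.read_camera("side")
q,r=fit([(t,[[.08,0,.045],[-.08,0,.045]],[[204.2,177],[197.5,247.8]]),(s,[[.08,0,.045],[-.08,0,.045]],[[350,155.7],[290,153.7]])],[.45,.3,0])
print("tube",q[:2],np.degrees(q[2]),r.round(1).tolist())
h=.113
d,r=fit([(t,[[.1,.046,h],[.1,-.046,h],[-.1,.046,h],[-.1,-.046,h]],[[423.8,139.5],[463.8,152],[399.5,230],[437.5,241]]),
 (s,[[-.1,.046,h],[-.1,-.046,h],[.1,-.046,h]],[[301,265],[282.5,310],[413,341]])],[.45,-.2,-.2])
print("deck",d[:2],np.degrees(d[2]),r.round(1).tolist())
k=4
def ov(c,x,y,w,hh):
    im=cv2.resize(c["img"][y:y+hh,x:x+w],None,fx=k,fy=k,interpolation=cv2.INTER_CUBIC)
    def pl(P,col,cl):
        u=((proj(c,P)-[x,y]+.5)*k).astype(int);cv2.polylines(im,[u],cl,col,1)
    pl(T(d,[[.1,.046,h],[.1,-.046,h],[-.1,-.046,h],[-.1,.046,h]]),(0,255,0),True)
    pl(T(d,[[-.1,0,.143],[.063,0,.143]]),(0,0,255),False)
    for cx in(-.04,.04): pl(T(d,[[cx,-.021,.164],[cx,-.0095,.151],[cx,0,.13],[cx,.0095,.151],[cx,.021,.164]]),(255,0,255),False)
    for b in(-.0125,.0125):pl(T(q,[[.08,b,.045],[-.08,b,.045]]),(255,255,0),False)
    return im
a=ov(t,395,130,80,125);b=ov(s,275,255,110,70);cc=ov(t,180,170,50,85)
out=np.zeros((600,800,3),np.uint8);out[:500,:320]=a;out[:280,330:770]=b;out[:,330:][280:600,:200]=cc[:320]
cv2.imwrite("pics/z2.png",out)
E
python3 m1.py
```

```text
tube [0.53179968 0.2914097 ] -4.385800878951838 [[0.2, -1.0], [0.1, -0.3], [-0.7, -0.3], [-0.8, -0.3]]
deck [ 0.56963927 -0.20333419] -17.417127630386823 [[-2.2, -2.5], [-0.1, -2.7], [-3.4, -2.6], [1.5, -0.6], [-1.3, -0.2], [-1.3, 0.2], [-1.8, 2.7]]
```

View pics/z2.png

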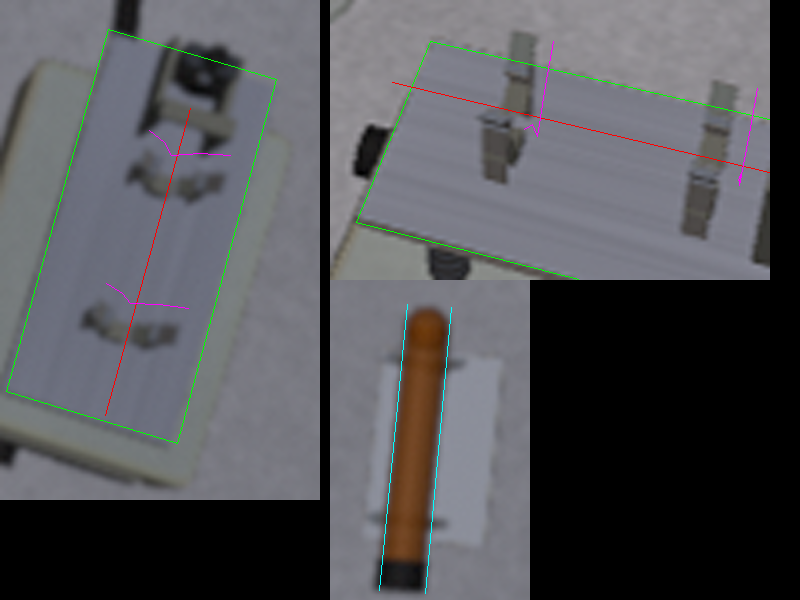

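```bash
python3 - <<'E'
import cv2,numpy as np
t=cv2.imread("pics/top0.png");s=cv2.imread("pics/side0.png")
def crop(i,x,y,w,h,k):
    r=cv2.convertScaleAbs(cv2.resize(i[y:y+h,x:x+w],None,fx=k,fy=k,interpolation=cv2.INTER_CUBIC),alpha=1.6)
    for j in range(0,w,5): cv2.line(r,(j*k,0),(j*k,6 if (x+j)%10 else 14),(0,255,0),1)
    for j in range(0,h,5): cv2.line(r,(0,j*k),(6 if (y+j)%10 else 14,j*k),(0,255,0),1)
    return r
out=np.zeros((600,800,3),np.uint8)
out[:,:320]=crop(t,410,135,50+0,75+10,8)[:600,:320]
out[:,:320]=cv2.resize(crop(t,410,135,50,90,8),(0,0),fx=.8,fy=.8)[:576].__class__ and np.pad(crop(t,410,135,50,90,6),((0,60),(0,20),(0,0)))
out[:396,330:798]=crop(s,300,258,78,66,6)
out[400:600,330:798]=crop(s,345,268,78,34,6)[:200]if False else np.pad(crop(s,365,275,78,33,6),((0,2),(0,0),(0,0)))
cv2.imwrite("pics/z3.png",out)
E
```

```text
(no output)
```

View pics/z3.png

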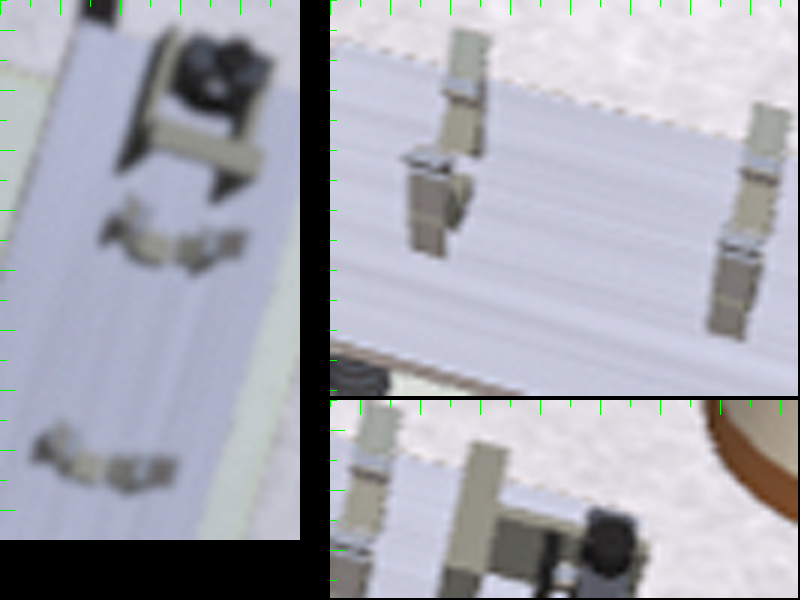

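```bash
cat > m2.py <<'E'
from h import *
t=optics.read_camera("top");s=optics.read_camera("side")
a,b,l=.021,.164,.151
ft=lambda z0:[(t,[[.04,a,b],[.04,-a,b],[-.04,a,b],[-.04,-a,b]],[[428.7,172.5],[450.5,175.5],[417,209.5],[438.7,213.8]])]
fs=lambda z0:[(s,[[-.04,a,b],[-.04,.0095,l],[-.04,-.0152,.1575],[.04,a,b],[.04,.0095,l],[.04,-.0152,.1575]],
 [[323.3,263.3],[322,272.7],[316.2,283.8],[373.7,275.5],[371.7,285.5],[368.3,298]])]
for o in(ft(0),fs(0),ft(0)+fs(0)):
    d,r=fit(o,[.55,-.2,-.3]);print("lane",d[:2],np.degrees(d[2]),r.round(1).tolist())
E
python3 m2.py
```

```text
lane [ 0.55323785 -0.19675224] -17.272266494546205 [[0.0, -2.1], [-1.3, 0.9], [1.1, -0.6], [0.0, 1.2]]
lane [ 0.55827139 -0.19959524] -19.04818658276553 [[0.2, -0.6], [-0.7, 0.8], [0.2, -0.2], [0.2, -0.1], [-0.2, 1.0], [0.1, -0.6]]
lane [ 0.55759968 -0.19873273] -19.064746584459755 [[1.6, -4.4], [0.1, -0.8], [1.5, -3.4], [0.3, -0.9], [-0.2, -1.0], [-1.2, 0.4], [-0.2, -0.7], [-0.3, -0.5], [-0.7, 0.5], [-0.4, -1.1]]
```

The lane is at about (0.556, −0.198) with yaw −17.8°, and the two views agree within 5 mm. The tube is at (0.532, 0.291) with yaw −4.4°. Next I'll work out the moves.

```bash
cat > rows.py <<'E'
import sys,numpy as np,json
from cell import telemetry
def rows(pts,p=None,yaw=None):
    o=telemetry.get_obs()
    if p is None:p=o["tool_pos"];yaw=o["tool_rot"][2]
    tr=[];tw=[]
    for x,y,z,yw,n in pts:
        d=(np.array([x,y,z])-p)/n;dy=((yw-yaw+180)%360-180) if abs(yw-yaw)>200 else yw-yaw;dy/=n
        for i in range(n):
            a=np.radians(yaw)
            tr.append([round(100*v,2) for v in(d[0]*np.cos(a)+d[1]*np.sin(a),d[0]*np.sin(a)-d[1]*np.cos(a),-d[2])])
            tw.append(round(-dy,1));yaw+=dy
        p=np.array([x,y,z])
    print(json.dumps(tr),json.dumps(tw),p,yaw)
if __name__=="__main__": rows(eval(sys.argv[1]))
E
python3 rows.py "[(.45,-.25,.30,20,8),(.546,.29,.17,85.6,10)]"
```

```text
[[-2.87, -3.71, -0.97], [-2.14, -4.17, -0.97], [-1.34, -4.5, -0.97], [-0.5, -4.66, -0.97], [0.37, -4.68, -0.97], [1.21, -4.53, -0.97], [2.02, -4.23, -0.97], [2.76, -3.79, -0.97], [2.75, -4.75, 1.3], [3.27, -4.4, 1.3], [3.75, -4.0, 1.3], [4.19, -3.54, 1.3], [4.56, -3.04, 1.3], [4.88, -2.5, 1.3], [5.14, -1.93, 1.3], [5.32, -1.33, 1.3], [5.44, -0.71, 1.3], [5.48, -0.08, 1.3]] [-10.5, -10.5, -10.5, -10.5, -10.5, -10.5, -10.5, -10.5, -6.6, -6.6, -6.6, -6.6, -6.6, -6.6, -6.6, -6.6, -6.6, -6.6] [0.546 0.29  0.17 ] 85.60000000000001
```

arm_command:
  translation:
    - [-2.87,-3.71,-0.97]
    - [-2.14,-4.17,-0.97]
    - [-1.34,-4.5,-0.97]
    - [-0.5,-4.66,-0.97]
    - [0.37,-4.68,-0.97]
    - [1.21,-4.53,-0.97]
    - [2.02,-4.23,-0.97]
    - [2.76,-3.79,-0.97]
  twist: [-10.5,-10.5,-10.5,-10.5,-10.5,-10.5,-10.5,-10.5]
  grip: 100
  force: 25

```text
time_s: 1.3
tool_pos: [0.4471, -0.2412, 0.3002]
tool_rot: [-180.0, 0.1, 21.4]
force: [-0.5, -0.9, -0.7]
grip_width: 0.0873
```

```bash
python3 rows.py "[(.546,.29,.17,85.6,10)]"
```

```text
[[2.86, -4.58, 1.3], [3.35, -4.24, 1.3], [3.81, -3.83, 1.3], [4.21, -3.39, 1.3], [4.56, -2.89, 1.3], [4.86, -2.36, 1.3], [5.09, -1.81, 1.3], [5.26, -1.23, 1.3], [5.37, -0.63, 1.3], [5.4, -0.03, 1.3]] [-6.4, -6.4, -6.4, -6.4, -6.4, -6.4, -6.4, -6.4, -6.4, -6.4] [0.546 0.29  0.17 ] 85.6
```

Tracking is good.

arm_command:
  translation:
    - [2.86,-4.58,1.3]
    - [3.35,-4.24,1.3]
    - [3.81,-3.83,1.3]
    - [4.21,-3.39,1.3]
    - [4.56,-2.89,1.3]
    - [4.86,-2.36,1.3]
    - [5.09,-1.81,1.3]
    - [5.26,-1.23,1.3]
    - [5.37,-0.63,1.3]
    - [5.4,-0.03,1.3]
  twist: [-6.4,-6.4,-6.4,-6.4,-6.4,-6.4,-6.4,-6.4,-6.4,-6.4]

```text
time_s: 2.55
tool_pos: [0.5436, 0.3054, 0.1691]
tool_rot: [179.3, 0.4, 87.3]
force: [0.9, -0.4, 0.6]
grip_width: 0.087
```

```bash
python3 rows.py "[(.5458,.2903,.08,85.6,2),(.5458,.2903,.026,85.6,3)]"
```

```text
[[-0.75, 0.15, 4.46], [-0.74, 0.16, 4.46], [0.0, 0.0, 1.8], [0.0, 0.0, 1.8], [0.0, 0.0, 1.8]] [0.8, 0.8, -0.0, -0.0, -0.0] [0.5458 0.2903 0.026 ] 85.6
```

arm_command:
  translation:
    - [-0.75,0.1,2.5]
    - [-0.75,0.1,2.5]
    - [0,0,0]
  twist: [0.8,0.8,0]

```text
time_s: 2.92
tool_pos: [0.5423, 0.2972, 0.1161]
tool_rot: [179.6, 0.1, 86.3]
force: [-0.2, -0.2, 0.4]
grip_width: 0.087
```

```bash
python3 rows.py "[(.5458,.2903,.026,85.6,6)]"
```

```text
[[-0.11, 0.07, 1.5], [-0.11, 0.07, 1.5], [-0.11, 0.07, 1.5], [-0.11, 0.07, 1.5], [-0.11, 0.07, 1.5], [-0.11, 0.07, 1.5]] [0.1, 0.1, 0.1, 0.1, 0.1, 0.1] [0.5458 0.2903 0.026 ] 85.59999999999997
```

arm_command:
  translation:
    - [-0.3,0.1,2]
    - [-0.2,0.1,2]
    - [-0.2,0.1,1.8]
    - [0,0.05,1.6]
    - [0,0,1.6]
    - [0,0,0]
  twist: [0.3,0.2,0.2,0,0,0]

```text
time_s: 3.68
tool_pos: [0.5476, 0.289, 0.0217]
tool_rot: [179.5, 0.1, 85.4]
force: [-0.1, -0.8, 0.2]
grip_width: 0.0869
```

```bash
python3 - <<'E'
from h import *
o=telemetry.get_obs();print(o["tool_pos"],o["tool_rot"],o["force"])
t=optics.read_camera("top")["img"];s=optics.read_camera("side")["img"]
f=lambda i,x,y,w,h,k:cv2.resize(i[y:y+h,x:x+w],None,fx=k,fy=k,interpolation=cv2.INTER_CUBIC)
out=np.zeros((400,800,3),np.uint8);out[:,:400]=f(t,150,160,100,100,4);out[:,400:]=f(s,270,100,100,100,4)
cv2.imwrite("pics/g1.png",out)
E
```

```text
[0.54763489 0.28903771 0.02165575] [1.79467667e+02 7.14528645e-02 8.54434808e+01] [-0.12968456 -0.82130737  0.18636526]
```

View pics/g1.png

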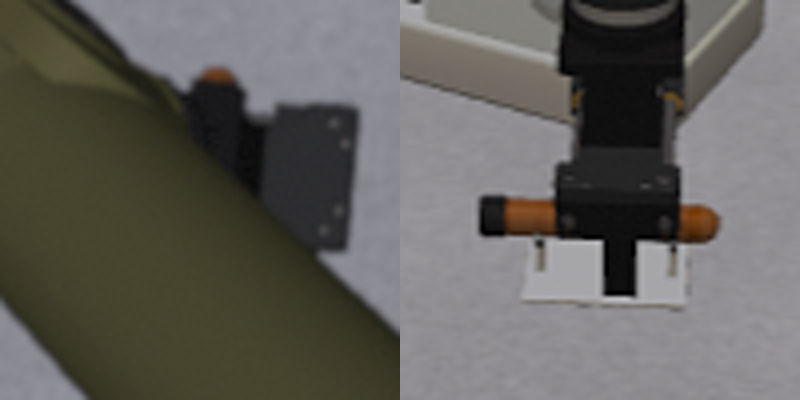

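The fingers straddle the tube between the posts, at about tube x = +14 mm. I'll close on it.

arm_command:
  translation:
    - [0,0,-0.4]
    - [0,0,0]
    - [0,0,0]
    - [0,0,0]
    - [0,0,0]
    - [0,0,0]
  twist: [0,0,0,0,0,0]
  grip: 0
  force: 35

```text
time_s: 4.53
tool_pos: [0.55, 0.291, 0.0302]
tool_rot: [179.1, -0.1, 85.5]
force: [0.1, 0.2, -0.0]
grip_width: 0.0354
```

arm_command:
  translation:
    - [0,0,0.3]
    - [0,0,0]
    - [0,0,0]
  twist: [0,0,0]

```text
time_s: 4.9
tool_pos: [0.5502, 0.29, 0.0273]
tool_rot: [179.1, -0.0, 85.4]
force: [-0.9, -1.4, 1.9]
grip_width: 0.0241
```

arm_command:
  translation:
    - [0,0,0]
    - [0,0,-1.5]
    - [0,0,-3]
    - [0,0,-4]
    - [0,0,-5]
    - [0,0,-5]
    - [0,0,-4]
    - [0,0,0]
  twist: [0,0,0,0,0,0,0,0]

```text
time_s: 5.9
tool_pos: [0.5451, 0.2919, 0.2628]
tool_rot: [179.1, -0.2, 85.7]
force: [0.3, -0.1, -1.3]
grip_width: 0.024
```

```bash
python3 - <<'E'
import numpy as np
a=np.radians(-17.8);u=np.array([np.cos(a),np.sin(a)])
print(np.array([.5558,-.1985])+(-.023+.0175)*u)
E
python3 rows.py "[(.55,.05,.27,78,5),(.5506,-.1968,.25,72.2,6)]"
```

```text
[ 0.55056329 -0.19681868]
[[-4.82, 0.46, -0.14], [-4.8, 0.59, -0.14], [-4.79, 0.72, -0.14], [-4.76, 0.85, -0.14], [-4.74, 0.98, -0.14], [-4.02, 0.86, 0.33], [-4.01, 0.93, 0.33], [-3.99, 1.0, 0.33], [-3.97, 1.07, 0.33], [-3.95, 1.13, 0.33], [-3.93, 1.2, 0.33]] [1.5, 1.5, 1.5, 1.5, 1.5, 1.0, 1.0, 1.0, 1.0, 1.0, 1.0] [ 0.5506 -0.1968  0.25  ] 72.20000000000002
```

arm_command:
  translation:
    - [-3,0.4,-0.14]
    - [-4.8,0.59,-0.14]
    - [-5,0.72,-0.14]
    - [-5,0.85,-0.14]
    - [-5,0.98,-0.14]
    - [-5,0.86,0.33]
    - [-5,0.93,0.33]
    - [-4,1.0,0.33]
    - [-4,1.07,0.33]
    - [-3,1.1,0.33]
  twist: [1.5,1.5,1.5,1.5,1.5,1.0,1.0,1.0,1.0,1.0]

```text
time_s: 7.15
tool_pos: [0.5429, -0.1636, 0.2443]
tool_rot: [179.7, -0.4, 73.4]
force: [0.5, 0.2, -0.3]
grip_width: 0.0241
```

```bash
python3 rows.py "[(.5506,-.1968,.22,72.2,3)]"
```

```text
[[-0.99, 0.56, 0.81], [-0.98, 0.57, 0.81], [-0.98, 0.58, 0.81]] [0.4, 0.4, 0.4] [ 0.5506 -0.1968  0.22  ] 72.20000000000002
```

arm_command:
  translation:
    - [-1,0.55,1.5]
    - [-1,0.55,1.5]
    - [-0.8,0.5,1.5]
    - [0,0,1.5]
    - [0,0,1]
    - [0,0,0]
  twist: [0.4,0.4,0.4,0,0,0]

```text
time_s: 7.9
tool_pos: [0.5505, -0.192, 0.1665]
tool_rot: [-180.0, -0.6, 72.4]
force: [0.6, -0.4, -0.8]
grip_width: 0.0237
```

```bash
cat > v.py <<'E'
import sys
from h import *
o=telemetry.get_obs();print(o["tool_pos"],o["tool_rot"],o["force"])
t=optics.read_camera("top")["img"];s=optics.read_camera("side")["img"]
def f(i,x,y,w,h,k):
    r=cv2.convertScaleAbs(cv2.resize(i[y:y+h,x:x+w],None,fx=k,fy=k,interpolation=cv2.INTER_CUBIC),alpha=1.5)
    for j in range(0,w,5): cv2.line(r,(j*k,0),(j*k,6 if (x+j)%10 else 14),(0,255,0),1)
    for j in range(0,h,5): cv2.line(r,(0,j*k),(6 if (y+j)%10 else 14,j*k),(0,255,0),1)
    return r
out=np.zeros((600,800,3),np.uint8);out[:,:250]=f(t,410,130,50,120,5);out[:540,260:800]=f(s,290,235,135//1,135,4)[:540,:540]
cv2.imwrite(f"pics/{sys.argv[1]}.png",out)
E
python3 v.py l1
```

```text
[ 0.55052188 -0.19202471  0.1665452 ] [-179.98324475   -0.58068902   72.35564203] [ 0.5591092  -0.36062301 -0.75918961]
```

View pics/l1.png

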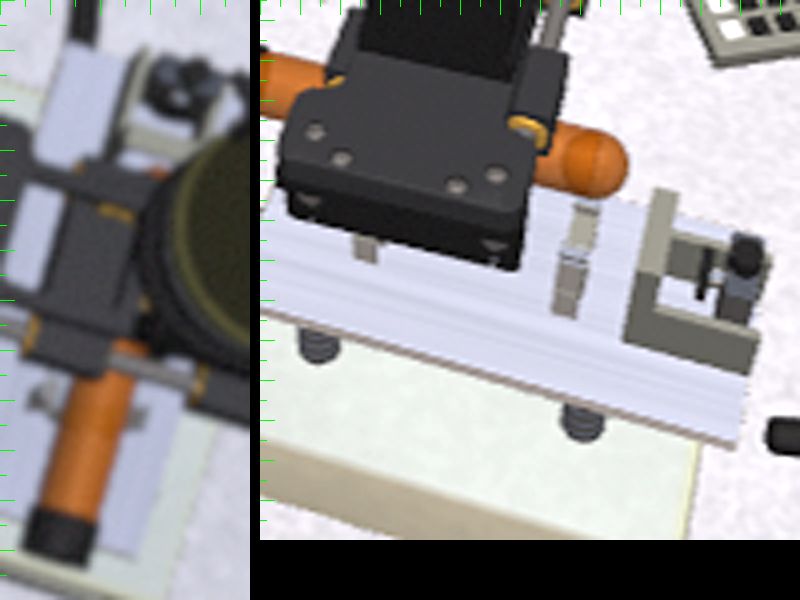

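```bash
cat > c.py <<'E'
from h import *
o=telemetry.get_obs();p=o["tool_pos"];a=np.radians(o["tool_rot"][2]-90)
u=np.array([np.cos(a),np.sin(a)]);m=p[:2]-.0175*u;z=p[2]+.0177
t=optics.read_camera("top");s=optics.read_camera("side")
q=[m[0],m[1],a];print("pred mid",m,np.degrees(a))
print("nose side",proj(s,T(q,[[.08,0,z]])),"cap top",proj(t,T(q,[[-.08,0,z]])),"tube edges at -.04,top",proj(t,T(q,[[-.04,.0125,z],[-.04,-.0125,z]])))
L=[.5558,-.1985,np.radians(-17.8)]
print("clip tips tail top",proj(t,T(L,[[-.04,.021,.164],[-.04,-.021,.164]])),"nose clip side far/near tip",proj(s,T(L,[[.04,.021,.164],[.04,-.0152,.1575]])))
d=m-L[:2];print("in lane",d@[np.cos(L[2]),np.sin(L[2])],d@[-np.sin(L[2]),np.cos(L[2])])
E
python3 c.py
```

```text
pred mid [ 0.53454925 -0.18698301] -17.655107539073583
nose side [[382.40318005 276.65923614]] cap top [[420.70361938 240.70427497]] tube edges at -.04,top [[420.03643174 218.72705488]
 [432.630483   222.55883198]]
clip tips tail top [[418.78919692 207.4031888 ]
 [439.37098456 213.70584837]] nose clip side far/near tip [[371.9822943  274.32393425]
 [367.01201165 296.33716401]]
in lane -0.023754151872262486 0.004469408124308793
```

arm_command:
  translation:
    - [-0.45,0,0]
    - [0,0,0.6]
    - [0,0,0.6]
    - [0,0,0.3]
    - [0,0,0]
  twist: [0.2,0,0,0,0]

```text
time_s: 8.72
tool_pos: [0.5505, -0.1978, 0.1532]
tool_rot: [179.7, -0.5, 72.1]
force: [0.0, 0.3, -2.0]
grip_width: 0.0243
```

```bash
python3 c.py|grep lane
```

```text
in lane -0.022794856169510602 -0.0009504074261901217
```

arm_command:
  translation:
    - [0.05,0,0.5]
    - [0,0,0.4]
    - [0,0,0.4]
    - [0,0,0.3]
  twist: [0,0,0,0]

```text
time_s: 9.32
tool_pos: [0.5518, -0.1974, 0.1385]
tool_rot: [179.6, -0.5, 72.0]
force: [-1.4, 1.0, 5.4]
grip_width: 0.0241
```

arm_command:
  translation:
    - [0,0,0.4]
    - [0,0,0.4]
    - [0,0,0.4]
  twist: [0,0,0]

```text
time_s: 9.7
tool_pos: [0.5537, -0.1977, 0.13]
tool_rot: [179.3, -0.4, 72.0]
force: [-2.5, 0.6, 10.1]
grip_width: 0.024
```

arm_command:
  translation:
    - [0,-0.12,0.4]
    - [0,-0.12,0.4]
    - [0,-0.1,0.4]
  twist: [0,0,0]

```text
time_s: 10.07
tool_pos: [0.5546, -0.198, 0.124]
tool_rot: [178.8, -0.3, 72.0]
force: [-3.0, 0.6, 11.5]
grip_width: 0.0245
```

arm_command:
  translation:
    - [0,-0.35,0.6]
    - [0,-0.35,0.6]
  twist: [0,0,0]

```text
invalid input
```

arm_command:
  translation:
    - [0,-0.35,0.6]
    - [0,-0.35,0.6]
  twist: [0,0]

```text
time_s: 10.32
tool_pos: [0.5542, -0.1978, 0.1176]
tool_rot: [177.9, -0.2, 72.0]
force: [0.4, -0.6, 6.2]
grip_width: 0.0244
```

The force dropped from 11.5 to 6.2 N, which looks like the snap. I'll ease off, open and look.

arm_command:
  translation:
    - [0,0,-0.3]
    - [0,0,-0.3]
    - [0,0,0]
    - [0,0,0]
  twist: [0,0,0,0]

```text
time_s: 10.82
tool_pos: [0.5545, -0.1978, 0.1243]
tool_rot: [177.9, -0.2, 72.0]
force: [-0.0, -0.7, 2.7]
grip_width: 0.024
```

arm_command:
  translation:
    - [0,0,0]
    - [0,0,0]
    - [0,0,0]
  twist: [0,0,0]
  grip: 55

```text
time_s: 11.2
tool_pos: [0.5535, -0.1975, 0.1229]
tool_rot: [178.0, -0.2, 72.0]
force: [-0.5, 0.0, 0.2]
grip_width: 0.0443
```

```bash
python3 v.py l2
```

```text
[ 0.55349724 -0.19747524  0.12292896] [178.01832443  -0.24945433  72.00467835] [-0.53289733  0.03875042  0.1699918 ]
```

View pics/l2.png

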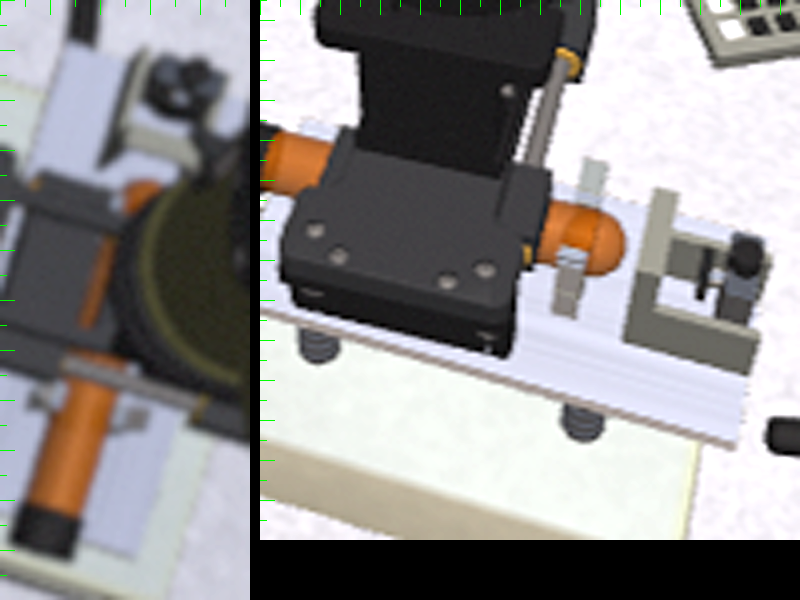

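```bash
python3 - <<'E'
from h import *
t=optics.read_camera("top");s=optics.read_camera("side")
for L in([.5583,-.1996,np.radians(-18)],[.5532,-.1968,np.radians(-18)]):
  for z in(.143,.151):
    for x in(-.027,-.022,-.017):
      print(z,x,"nose side",proj(s,T(L,[[x+.08,0,z]])).round(1)[0],"cap top",proj(t,T(L,[[x-.08,0,z]])).round(1)[0],"cup front side",proj(s,T(L,[[.063,0.019,.143]])).round(1)[0])
E
```

```text
0.143 -0.027 nose side [378.3 296.3] cap top [417.7 242.2] cup front side [386.9 287.8]
0.143 -0.022 nose side [381.6 297.1] cap top [418.4 239.8] cup front side [386.9 287.8]
0.143 -0.017 nose side [384.9 297.9] cap top [419.1 237.4] cup front side [386.9 287.8]
0.151 -0.027 nose side [378.9 293.3] cap top [418.6 242.1] cup front side [386.9 287.8]
0.151 -0.022 nose side [382.2 294.1] cap top [419.3 239.6] cup front side [386.9 287.8]
0.151 -0.017 nose side [385.5 294.9] cap top [420.  237.2] cup front side [386.9 287.8]
0.143 -0.027 nose side [374.7 294.8] cap top [416.4 244.7] cup front side [383.3 286.3]
0.143 -0.022 nose side [378.  295.6] cap top [417.1 242.3] cup front side [383.3 286.3]
0.143 -0.017 nose side [381.2 296.4] cap top [417.8 239.9] cup front side [383.3 286.3]
0.151 -0.027 nose side [375.2 291.7] cap top [417.3 244.7] cup front side [383.3 286.3]
0.151 -0.022 nose side [378.5 292.5] cap top [418.  242.2] cup front side [383.3 286.3]
0.151 -0.017 nose side [381.8 293.4] cap top [418.7 239.8] cup front side [383.3 286.3]
```

The nose tip is at side (381.3, 295.8), giving tube x of about −23 mm, and the height is roughly seated. To be sure of the snap I'll feel the tube's top with closed fingers, first near the nose clip and then near the tail clip.

arm_command:
  translation:
    - [0,0,-2]
    - [0,0,-2]
    - [0,0,-1]
    - [0,1.6,0]
    - [0,0,0]
    - [0,0,0]
    - [0,0,0]
    - [0,0,0]
  twist: [0,0,0,0,0,0,0,0]
  grip: 55

```text
time_s: 12.4
tool_pos: [0.5672, -0.2019, 0.1801]
tool_rot: [177.9, -0.2, 72.0]
force: [0.7, -0.3, -0.2]
grip_width: 0.048
```

arm_command:
  translation:
    - [0,0,0]
    - [0,0,0]
    - [0,0,0]
    - [0,0,0]
    - [0,0,0]
  twist: [0,0,0,0,0]
  grip: 0

```text
time_s: 13.02
tool_pos: [0.5667, -0.2018, 0.1798]
tool_rot: [177.9, -0.2, 72.0]
force: [0.5, -0.1, -0.2]
grip_width: 0.0062
```

arm_command:
  translation:
    - [0,0,1]
    - [0,0,0.8]
    - [0,0,0.3]
    - [0,0,0.2]
  twist: [0,0,0,0]

```text
time_s: 13.52
tool_pos: [0.5674, -0.202, 0.155]
tool_rot: [177.9, -0.2, 72.0]
force: [-1.4, -0.1, 4.2]
grip_width: 0.0006
```

arm_command:
  translation:
    - [0,0,0.2]
    - [0,0,0.2]
    - [0,0,0]
  twist: [0,0,0]

```text
time_s: 13.9
tool_pos: [0.5675, -0.2021, 0.1521]
tool_rot: [177.9, -0.1, 72.0]
force: [-2.0, 0.9, 4.4]
grip_width: 0.0005
```

arm_command:
  translation:
    - [0,0,0.4]
    - [0,0,0.4]
    - [0,0,0.4]
    - [0,0,0.3]
  twist: [0,0,0,0]

```text
time_s: 14.4
tool_pos: [0.5676, -0.2022, 0.1408]
tool_rot: [177.9, -0.0, 72.0]
force: [-3.9, 2.0, 10.5]
grip_width: 0.0006
```

arm_command:
  translation:
    - [0,0,0.2]
  twist: [0]

```text
time_s: 14.52
tool_pos: [0.5676, -0.2022, 0.14]
tool_rot: [177.9, 0.0, 72.0]
force: [-4.2, 1.0, 9.9]
grip_width: 0.0007
```

arm_command:
  translation:
    - [0,0,-0.8]
    - [0,0,-1.5]
    - [0,-1.3,-0.5]
    - [0,-1.3,0]
    - [0,0,0]
  twist: [0,0,0,0,0]

```text
time_s: 15.15
tool_pos: [0.5402, -0.193, 0.168]
tool_rot: [177.9, 0.0, 72.0]
force: [-0.7, 0.4, 0.9]
grip_width: 0.0007
```

arm_command:
  translation:
    - [0,0,1]
    - [0,0,0.4]
    - [0,0,0.3]
  twist: [0,0,0]

```text
time_s: 15.52
tool_pos: [0.5405, -0.1934, 0.1504]
tool_rot: [177.9, 0.0, 72.0]
force: [-2.2, 0.8, 5.8]
grip_width: 0.0003
```

arm_command:
  translation:
    - [0,0,0.4]
    - [0,0,0.4]
    - [0,0,0.3]
  twist: [0,0,0]

```text
time_s: 15.9
tool_pos: [0.5405, -0.1934, 0.1411]
tool_rot: [178.1, 0.1, 72.0]
force: [-5.5, 0.5, 10.4]
grip_width: 0.0006
```

Both ends give the same stiffness, about 10 N at 15 mm of sink, with the top at about 0.155 m. The tube is level and seated in both clips. I'll regrip and slide.

arm_command:
  translation:
    - [0,0,-1]
    - [0,0,-1.5]
    - [0,0,-1]
    - [0,0,0]
    - [0,0,0]
    - [0,0,0]
    - [0,0,0]
  twist: [0,0,0,0,0,0,0]
  grip: 60

```text
time_s: 16.77
tool_pos: [0.5394, -0.1928, 0.1768]
tool_rot: [178.2, 0.0, 72.0]
force: [0.4, -0.5, -0.4]
grip_width: 0.0514
```

arm_command:
  translation:
    - [0,0,1.8]
    - [0,0,1.8]
    - [0,0,1.2]
    - [0,0,0.3]
    - [0,0,0]
  twist: [0,0,0,0,0]

```text
time_s: 17.4
tool_pos: [0.5397, -0.1929, 0.12]
tool_rot: [178.4, -0.0, 72.0]
force: [0.1, 0.4, 0.1]
grip_width: 0.0522
```

arm_command:
  translation:
    - [0,0,-0.4]
    - [0,0,0]
    - [0,0,0]
    - [0,0,0]
    - [0,0,0]
  twist: [0,0,0,0,0]
  grip: 0
  force: 35

```text
time_s: 18.02
tool_pos: [0.5407, -0.1934, 0.126]
tool_rot: [178.2, 0.0, 72.0]
force: [0.6, 0.2, -1.6]
grip_width: 0.0242
```

arm_command:
  translation:
    - [0,0.3,0]
    - [0,0.3,0]
  twist: [0,0]

```text
time_s: 18.27
tool_pos: [0.541, -0.1936, 0.1246]
tool_rot: [178.9, 0.1, 72.0]
force: [-7.5, 1.9, 3.5]
grip_width: 0.0242
```

arm_command:
  translation:
    - [0,0.5,-0.1]
    - [0,0.5,-0.1]
  twist: [0,0]

```text
time_s: 18.52
tool_pos: [0.5448, -0.1949, 0.1249]
tool_rot: [179.8, 0.1, 72.0]
force: [-7.6, 2.7, 2.1]
grip_width: 0.0238
```

arm_command:
  translation:
    - [0,0.5,-0.1]
    - [0,0.5,-0.1]
  twist: [0,0]

```text
time_s: 18.77
tool_pos: [0.5489, -0.1964, 0.1251]
tool_rot: [-179.4, 0.2, 72.0]
force: [-7.3, 2.2, 2.4]
grip_width: 0.0241
```

arm_command:
  translation:
    - [0,0.4,-0.1]
    - [0,0.4,-0.05]
  twist: [0,0]

```text
time_s: 19.02
tool_pos: [0.5512, -0.1973, 0.1248]
tool_rot: [-178.6, 0.3, 72.0]
force: [-8.3, 2.2, 2.6]
grip_width: 0.0241
```

arm_command:
  translation:
    - [0,0.7,-0.1]
    - [0,0.7,-0.1]
  twist: [0,0]

```text
time_s: 19.27
tool_pos: [0.5592, -0.2002, 0.1248]
tool_rot: [-177.9, 0.4, 72.0]
force: [-6.7, 1.8, 2.9]
grip_width: 0.0241
```

arm_command:
  translation:
    - [0,0.6,-0.12]
    - [0,0.4,-0.12]
  twist: [0,0]

```text
time_s: 19.52
tool_pos: [0.5638, -0.2018, 0.1252]
tool_rot: [-177.1, 0.4, 72.0]
force: [-7.4, 2.8, 2.7]
grip_width: 0.0237
```

arm_command:
  translation:
    - [0,0.5,-0.12]
    - [0,0.5,-0.12]
  twist: [0,0]

```text
time_s: 19.77
tool_pos: [0.5677, -0.2032, 0.1254]
tool_rot: [-176.2, 0.5, 72.0]
force: [-8.6, 3.0, 2.8]
grip_width: 0.0239
```

arm_command:
  translation:
    - [0,0.5,-0.12]
    - [0,0.5,-0.12]
  twist: [0,0]

```text
time_s: 20.02
tool_pos: [0.5687, -0.2036, 0.1246]
tool_rot: [-174.9, 0.5, 72.0]
force: [-12.5, 4.6, 2.8]
grip_width: 0.0241
```

arm_command:
  translation:
    - [0,0.6,-0.1]
    - [0,0.6,-0.1]
  twist: [0,0]

```text
time_s: 20.27
tool_pos: [0.5688, -0.2037, 0.1225]
tool_rot: [-173.3, 0.7, 72.1]
force: [-14.3, 4.5, 4.2]
grip_width: 0.0241
```

The arm is stalled at 15 N total, about 6–7 N above the sliding friction, so the pad should be fully in. I'll let go and look.

arm_command:
  translation:
    - [0,0,-0.1]
    - [0,0,0]
    - [0,0,0]
    - [0,0,0]
  twist: [0,0,0,0]
  grip: 60

```text
time_s: 20.78
tool_pos: [0.5698, -0.2038, 0.1232]
tool_rot: [-173.3, 0.6, 72.1]
force: [0.0, 0.3, -0.0]
grip_width: 0.0503
```

arm_command:
  translation:
    - [0,0,-1.5]
    - [0,0,-3]
    - [0,0,-4]
    - [0,0,-4]
    - [2,-3,-4]
    - [2,-5,-3]
    - [2,-5,0]
    - [2,-5,0]
    - [0,0,0]
  twist: [0,0,0,0,0,0,0,0,0]

```text
time_s: 21.9
tool_pos: [0.4462, -0.0724, 0.3533]
tool_rot: [-174.2, 0.7, 72.2]
force: [0.4, 0.2, 0.6]
grip_width: 0.0519
```

```bash
python3 v.py l3
```

```text
[ 0.44618957 -0.0723663   0.35333015] [-174.17484086    0.67175371   72.18973284] [0.41158423 0.17809849 0.61968712]
```

View pics/l3.png

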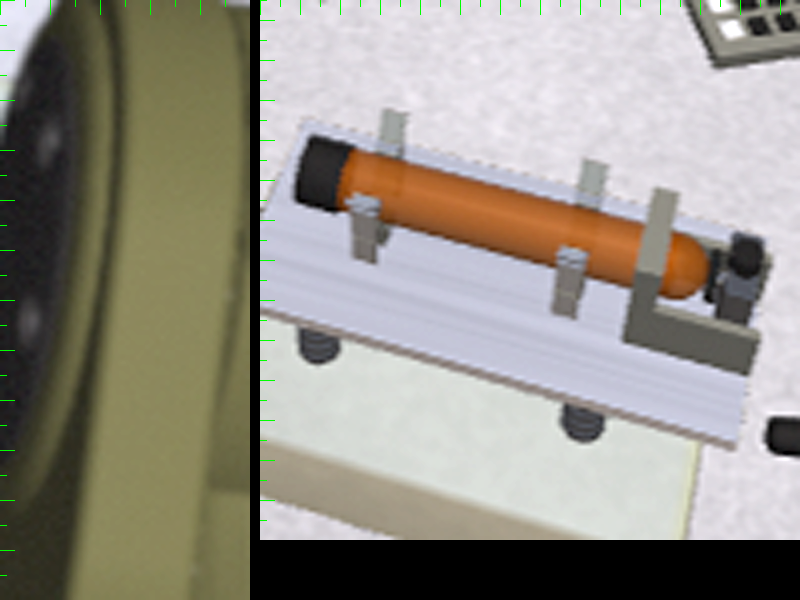

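The side view shows the tube in both clips with its nose at (707,265), through the cup and against the pad at about (712,275). The pad's face has moved from about column 697 to 706 at 4× zoom, which is about 3 mm or more. The gripper is well clear, so I'll hand in.

```bash
python3 -c "
from cell import env,telemetry
print(env.sign_off());print(telemetry.get_obs()['time_s'])"
```

```text
the job is handed in; nothing more can be done
None
the job is handed in; nothing more can be done
```

The wider tube is loaded in the shaker, cap towards the open end, and I handed the job in at about 22 s on the robot's clock. The hand-in itself reports no verdict.

- **Snap-in:** I pressed the tube into both clips with its middle about 23 mm short of the lane point. The force peaked near 11.5 N, then dropped to 6.2 N. Pressing near each clip afterwards gave the same reading, about 10 N with the deck 15 mm down, so the tube was level and fully seated.
- **Slide:** It slid about 30 mm against roughly 8 N of friction and then stalled at 15 N total. That is about 6–7 N on the pad, enough to push it fully in (1–2 N) and well under the 25 N limit.
- **Last look:** The side view shows the tube seated in both clips with its nose through the cup and against the pad. The pad looks pushed in by about 3 mm. The gripper was well clear.

**Less certain:**
- **Lane position:** the two cameras placed the lane about 5 mm apart along its length, so I used a value in between and checked by feel.
- **Hand tilt:** the hand drifted to about 7° of tilt during the slide. The pads pivoted on the glass and the tube stayed seated.
- **Top camera:** the arm blocked it in the last look, so the final check is from the side view only. It did not cover the other bench items; the arm was never sent near them except to pass overhead.

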